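# Slide the wide press sleeve through the gap and bed it on the sprung stop

### The job

The widest press sleeve is too wide to grip: with the fingers, push it gently along the bench, upright and without it or the robot touching the small press sleeve or the grease tin, and on between the cheeks of the steel nest. Feel for the sprung stop at the back of the nest, press it about half-way in (about 8 N on the stop) and keep it there for a second, never driving it to the end of its travel. Then back away and leave the sleeve in the nest, standing against the stop; leave the spanner, bearing and marker alone.

Things in the scene. Friction and masses are not known exactly. Their poses are not given: they have to be found in the camera images.
- sleeve_center (a point): centre, half-way up (42 mm above the bench), of the wide zinc-plated press sleeve: a loose upright cylinder (do not count on its bore) 102 mm in diameter and 84 mm high, about 0.9 kg, standing on the bench; z axis up
- wide_sleeve: the same wide press sleeve; origin at the centre of its underside, z axis up. It slides with a few N of friction, steady while it slides, different from run to run; the push at the fingers is this friction plus the force of the sprung stop. As the fingers back away the spring may push the sleeve back a little until its friction holds it, still against the pad
- small_sleeve: obstacle, fixed: small zinc-plated press sleeve, upright cylinder 68 mm in diameter, 70 mm high; origin at the centre of its underside
- grease_tin: obstacle, fixed: round green grease tin in the middle of the bench, upright, 69 mm in diameter, 63 mm high (another tin stands far back by the wall); origin at the centre of its underside. The gap between tin and small sleeve is 145 to 183 mm wide and lies between the wide sleeve and the nest
- nest: the two cheeks of the dark steel locating nest, fixed to the bench, no floor. Origin on the bench, on the centre line; x axis = the way the sleeve is pushed in, y across. Cheeks straight, 120 mm apart inside, 12 mm thick, 36 mm high, from x = -2 to 82 mm; lead-ins flare to about 140 mm apart at x = -18 mm; feet outside, total width 186 mm
- spanner: bystander: loose combination spanner lying flat, 194 mm long, 36 mm wide, 9 mm thick; origin at its centre, length along its y axis
- bearing: bystander: loose ball bearing lying flat, 62 mm in diameter, 18 mm high; origin at the centre of its underside
- marker: bystander: loose paint marker lying, 131 mm long along its y axis, 15 mm thick; origin at the centre of its underside
- stop: the back wall of the nest (fixed, across at x = 80 to 96 mm), same origin and axes as the nest. On a screw through it sits the sprung stop: a steel pad 44 mm wide, 10 to 34 mm above the bench, travel 5 mm, 2.9 N per mm plus about 1 N: half-way in is about 8 N. Face of the pad when out: somewhere from x = 37 to 61 mm; the screw's setting differs each run and is not measured. The screw does not give
Not all that is in view belongs to the job. Leave any blue look-alike of the stop alone.

How it is judged:
By the outcome, as a careful person would: the job done as asked, in the order asked, and still so for the second after the job is handed in, with the robot touching nothing.
It also fails if it takes over 72 s, if anything falls off the work surface, if the arm or the gripper's body presses on something with over 40 N, if the wrist force passes 120 N, or if a joint passes its speed limit or range.

### The arm

A 7-joint arm with a two-finger parallel gripper is mounted at the origin on a cart in front of the work surface, level with it; the furniture and walls round the work are solid. World frame = base frame: x ahead of the robot, y to its left, z up, the work surface at z = 0. Lengths are in mm, angles in rad, forces in N, time in s.
With the tool pointing down it reaches from about 425 to 800 mm from the base axis. Payload 8.3 kg.
Tool frame: the origin (TCP) lies midway between the tips of the shut fingers; the grasp point (between the pads) lies 19 mm behind it (hold_point_z is the z of the grasp point in the tool frame, in mm); z points along the fingers, y is the line along which they close (so a half turn about z gives the same grasp; the last joint's range is limited). The gripper opens to 85 mm and grips with 20 to 120 N. Pads are 22 mm wide; open, the fingers measure 114 mm over their backs; the gripper's body (76 mm by 85 mm) begins 54 mm behind the grasp point. The pads swing forward as they close: fully open they stand 13 mm farther back than shut.
Start: joints at [1.072, 0.383, 0.016, 1.37, -0.006, 1.388, -0.046], TCP at [263.868, -566.548, 231.279] pointing down, gripper open.
Joint ranges: [-2.95, 2.95], [-0.25, 2.06], [-1.52, 1.56], [0.18, 2.33], [-1.44, 4.58], [0.02, 2.06], [-3.01, 3.01]. Speed limits (rad/s): [2.39, 2.39, 3.01, 3.01, 3.14, 3.14, 3.14].

### API

Orientations are given as a rotation vector (axis times angle).
In Python, from plant import * gives the robot as it stands.
- The arm moves only by the tool jog_arm, never from a script. Its argument "increments" is a list that holds one entry, the list of rows, each a list of 6 numbers: the shift along the world's x, y, z in mm, then the turn, a rotation vector about the world's x, y, z in degrees. In form: [[[dx, dy, dz, wx, wy, wz], ...]]. A call has 1 to 12 rows; each row is the pose to reach, as a shift and turn from the pose commanded when the call began; what a row does not reach only later rows make up. A row lasts 1/12 s, in which the tool goes at most 41.7 mm and 7.16 degrees, less where a joint would pass 70% of its speed; a pose out of reach is approached as far as the arm can. A call with a gripper value outside its range is refused whole. "hand" is the closure in counts, from 0 (fully open) to 255 (shut), set as the call begins (left out, the last holds). The fingers move at their own pace and stop on an object; the grip force is fixed at half the most. Time passes only in rows, so rows that repeat a pose let the fingers close. It gives the time, the measured TCP pose, the force, the opening and the grip force at its end, in the units of the state.
- get_state(): the state, without advancing time (a new reading comes with each control period).
- read_camera(name): name is "scene" or "top" or "wrist"; returns a dict with "color" (420x560x3 uint8, red, green, blue), "mtx" (3x3 intrinsics, pixels), "dist_coeffs" ([k1, k2, p1, p2, k3] as OpenCV has them; the pictures are not rectified), "R" (3x3) and "t" (3): a world point X has camera coordinates R X + t; the wrist camera has in their place "T_tool_cam" (4x4, takes a point from camera to tool coordinates, whose origin is the TCP and whose axes are the flange's). Camera axes: x right, y down, z forward; pixel columns grow to the right and rows downward; lengths in mm; the calibration is good to about 2 mm. A picture is of the moment at which its call begins: read the wrist's pose just before it. There is no depth.
- close_job(): hands the job in; it is judged then, once.
Trained networks look in the newest picture that a camera, given by its name, has taken for a name from the list of things; names that differ only in an ending like _2 or _b are one class to them, and where a whole thing is asked for, a point or a joint stands for the part that bears it (a point fixed in the world has none). Each returns a list of dicts, best first, with "confidence" (0 to 1); they miss things now and then, are a little off and sometimes report something else, mostly with a low value. They report only what shows in the picture. A call takes as long as a camera call. They do not tell look-alikes from the thing itself.
- spot_in(camera, query): "position" ([column, row] in pixels, amid what is visible of it).
- pinpoint(camera, query): "position" ([column, row] in pixels: a listed point, or the origin of a listed thing).
The state is a dict: "time_s": time; "joint_pos": joint angles; "joint_vel": joint speeds; "joint_efforts": joint torques, N m; "ee_pos": TCP position; "orientation": TCP orientation; "contact_force": force on the tool from outside, world axes, zero at the start; "ft_torque": the same for the moment, N m; "grip_width": opening from 0.0 (shut) to 1.0 (fully open); "grip_force": force on a finger pad.
Only numpy, scipy, OpenCV 4.12 (cv2) and the standard library are available. Lean on these libraries where they do the work, as an engineer would, in place of code of your own. Each camera call takes 0.05 s, during which the arm holds its last target. There are 200 camera calls.

## Working session

There is one attempt and no reset: what is moved stays moved. The work goes in short steps, Python scripts to look and compute and a tool call to move; the robot and the scene stay as the last step left them, time stands still between calls to the robot, and variables do not carry over. Pictures are saved under pics/ and viewed, at most 10 in all, crops included, and the job is handed in when it is done.

Besides the shell and the picture viewer there is one more tool, called after "Emit:" by a JSON object that holds its "method" and its "body". jog_arm: Moves the arm, as the interface text tells. Its arguments: {"type":"object","properties":{"increments":{"type":"array","items":{"type":"array","items":{"type":"array","items":{"type":"number"}}}},"hand":{"type":"number"}},"required":["increments"]}

```bash
mkdir -p pics; cat > h.py <<'E'
from plant import *
import numpy as np, cv2
def ray(c,px,z):
    p=cv2.undistortPoints(np.array([[px]],float),np.array(c["mtx"]),np.array(c["dist_coeffs"]))[0,0]
    R=np.array(c["R"]);t=np.array(c["t"]);o=-R.T@t;d=R.T@np.array([p[0],p[1],1])
    return o+d*(z-o[2])/d[2]
E
python3 - <<'E'
from h import *
ims=[]
for n in("scene","top"):
    c=read_camera(n);cv2.imwrite(f"pics/{n}0.png",c["color"][:,:,::-1])
    for q,z in(("sleeve_center",42),("wide_sleeve",0),("small_sleeve",0),("grease_tin",0),("nest",0),("stop",0),("spanner",4),("bearing",0),("marker",0)):
        for r in pinpoint(n,q)[:3]:
            print(n,q,np.round(r["position"]),round(r["confidence"],2),np.round(ray(c,r["position"],z)))
print(get_state())
E
```

```text
scene sleeve_center [362. 147.] 0.64 [ 508. -348.   42.]
scene wide_sleeve [357. 159.] 0.95 [ 513. -340.   -0.]
scene small_sleeve [341. 188.] 0.95 [ 507. -220.    0.]
scene grease_tin [247. 194.] 0.7 [706. -77.   0.]
scene grease_tin [169. 248.] 0.34 [774. 156.   0.]
scene nest [172. 248.] 0.59 [769. 151.   0.]
scene spanner [286. 142.] 0.69 [ 717. -298.    4.]
scene bearing [204. 198.] 0.73 [795. -10.  -0.]
scene marker [169. 248.] 0.67 [775. 155.   0.]
scene marker [360. 146.] 0.25 [ 526. -399.   -0.]
top sleeve_center [387. 241.] 0.59 [ 510. -348.   42.]
top wide_sleeve [388. 242.] 0.64 [ 508. -358.    0.]
top small_sleeve [340. 242.] 0.84 [ 509. -214.    0.]
top grease_tin [298. 177.] 0.84 [709. -87.   0.]
top stop [340. 245.] 0.68 [ 500. -212.    0.]
top spanner [366. 175.] 0.57 [ 715. -295.    4.]
top bearing [269. 149.] 0.82 [796.   3.   0.]
top marker [220. 156.] 0.58 [774. 156.   0.]
{'time_s': 1.0, 'joint_pos': array([ 1.07211782,  0.38336379,  0.01640455,  1.3701111 , -0.00631354,
        1.38822443, -0.0464677 ]), 'joint_vel': array([-7.48322713e-04, -1.01242591e-03,  4.73975393e-05,  7.04062814e-04,
        9.14723405e-04,  2.93433257e-05,  2.36382779e-04]), 'joint_efforts': array([ 7.42732173e-04, -6.27340364e+01,  8.42977837e-01, -3.72090089e+01,
        1.63415819e-02,  2.64616137e-03, -1.79797843e-05]), 'ee_pos': array([ 263.85352866, -566.54031654,  231.29693843]), 'orientation': array([-3.06721635e+00, -6.79209815e-01, -8.71577463e-05]), 'contact_force': array([0.35407622, 0.6791396 , 0.29638379]), 'ft_torque': array([ 0.03608674, -0.01495747, -0.01289588]), 'grip_force': 0.0, 'grip_width': 0.9985800217202017}
```

View pics/scene0.png

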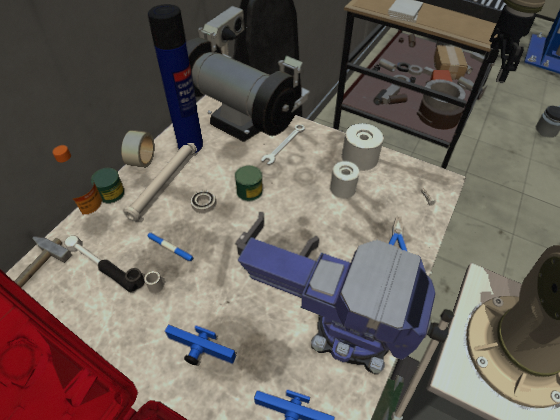

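```bash
python3 -c "
import cv2
i=cv2.imread('pics/top0.png')[110:310,150:420]
cv2.imwrite('pics/top0c.png',cv2.resize(i,None,fx=2.95,fy=2.95,interpolation=2))"
```

```text
(no output)
```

View pics/top0c.png

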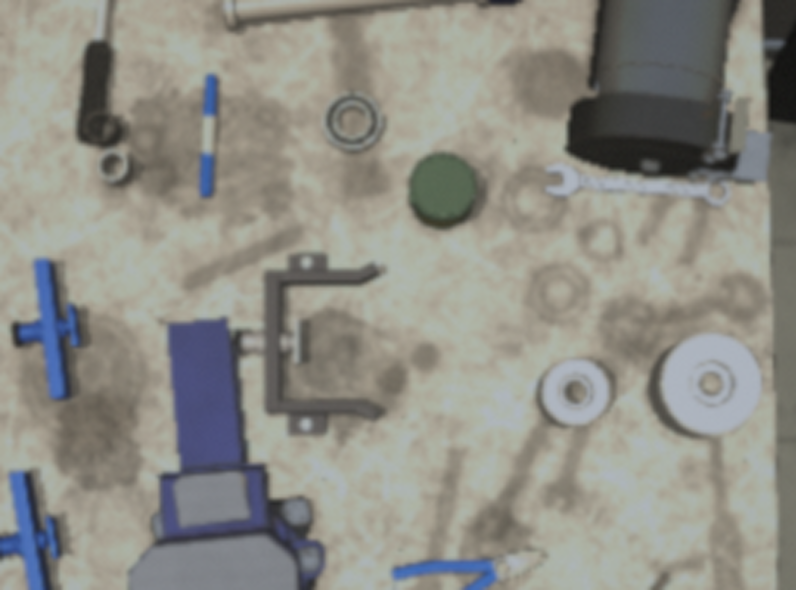

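The top crop (2.95x, offset 150,110) shows the wide sleeve at (710,385), the small one at (577,390) and the tin at (443,190). The nest lies at x 265–382, y 268–412, opening to the right (world −y), with its pad near (305,342). The vice stands close behind it, and the two blue stops are look-alikes. I'll take a wrist view of the nest from above.

```bash
python3 - <<'E'
from h import *
c=read_camera("top")
f=lambda x,y,z: print((x,y),np.round(ray(c,(150+x/2.95,110+y/2.95),z),1))
for p in((382,268,36),(382,412,36),(275,283,36),(275,402,36),(265,342,36),(306,342,34),(710,385,84),(576,392,70),(443,188,63)): f(*p)
w=read_camera("wrist");print(np.round(w["T_tool_cam"],3),w["mtx"],w["dist_coeffs"])
E
```

```text
(382, 268) [629.8 -30.3  36. ]
(382, 412) [484.8 -30.3  36. ]
(275, 283) [614.9  77.6  36. ]
(275, 402) [494.9  76.7  36. ]
(265, 342) [555.2  87.2  36. ]
(306, 342) [555.3  46.1  34. ]
(710, 385) [ 507.4 -350.2   84. ]
(576, 392) [ 502.1 -220.6   70. ]
(443, 188) [706.3 -91.6  63. ]
[[-1.00000e-03 -9.45000e-01 -3.26000e-01  8.54280e+01]
 [ 1.00000e+00 -0.00000e+00 -1.00000e-03  1.37600e+00]
 [ 1.00000e-03 -3.26000e-01  9.45000e-01 -1.41974e+02]
 [ 0.00000e+00  0.00000e+00  0.00000e+00  1.00000e+00]] [[360.86429816   0.         283.75998875]
 [  0.         360.86429816 204.23056402]
 [  0.           0.           1.        ]] [-0.01195604  0.          0.          0.          0.        ]
```

Emit:
{"method": "jog_arm", "body": {"increments": [[[0, 0, 41, 0, 0, 0], [20, 40, 80, 0, 0, 0], [40, 80, 110, 0, 0, 4], [60, 115, 120, 0, 0, 9], [80, 150, 120, 0, 0, 14], [100, 185, 120, 0, 0, 19], [120, 220, 120, 0, 0, 24], [140, 255, 120, 0, 0, 29], [160, 290, 120, 0, 0, 34], [180, 325, 120, 0, 0, 40], [200, 360, 120, 0, 0, 46], [220, 390, 120, 0, 0, 52]]], "hand": 110}}

```text
time_s: 2.1
ee_pos: [478.1, -184.3, 351.8]
orientation: [2.453, 1.961, 0.0]
contact_force: [0.4, -0.8, 0.7]
grip_width: 0.57
grip_force: 0.0
```

Emit:
{"method": "jog_arm", "body": {"increments": [[[20, 35, 0, 0, 0, 3], [40, 70, 0, 0, 0, 6], [60, 105, 0, 0, 0, 9], [75, 140, 0, 0, 0, 12], [80, 170, 0, 0, 0, 12], [80, 190, 0, 0, 0, 12], [80, 190, 0, 0, 0, 12], [80, 190, 0, 0, 0, 12]]]}}

```text
time_s: 2.77
ee_pos: [557.6, 5.2, 351.4]
orientation: [-2.238, -2.205, -0.0]
contact_force: [0.2, -0.6, -0.1]
grip_width: 0.569
grip_force: 0.0
```

```bash
cat >> h.py <<'E'
def wrist():
    s=get_state();c=read_camera("wrist")
    T=np.eye(4);T[:3,:3]=cv2.Rodrigues(np.array(s["orientation"],float))[0];T[:3,3]=s["ee_pos"]
    C=T@np.array(c["T_tool_cam"]);c["R"]=C[:3,:3].T;c["t"]=-C[:3,:3].T@C[:3,3];return c
E
python3 - <<'E'
from h import *
import pickle
c=wrist();cv2.imwrite("pics/w1.png",c["color"][:,:,::-1]);pickle.dump(c,open("w1.pkl","wb"))
for q,z in(("sleeve_center",42),("wide_sleeve",0),("small_sleeve",0),("grease_tin",0),("nest",0),("stop",0)):
    for r in pinpoint("wrist",q)[:2]:
        print(q,np.round(r["position"]),round(r["confidence"],2),np.round(ray(c,r["position"],z)))
E
```

```text
sleeve_center [258. 374.] 0.71 [ 514. -350.   42.]
wide_sleeve [258. 354.] 0.56 [ 510. -349.    0.]
small_sleeve [252. 285.] 0.88 [ 506. -215.    0.]
small_sleeve [258. 375.] 0.3 [ 509. -393.    0.]
grease_tin [389. 206.] 0.69 [710. -86.   0.]
```

View pics/w1.png

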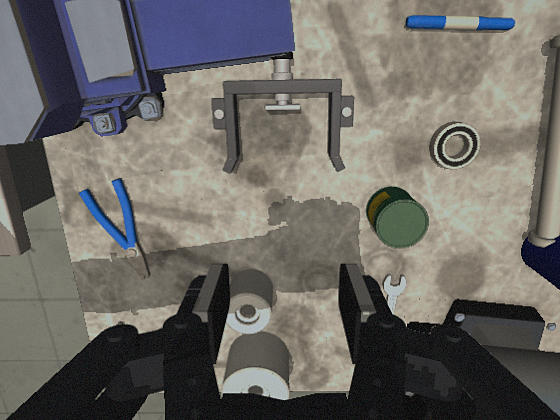

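The wrist view shows the nest at columns 222–345, rows 80–170, with its mouth downward and the pad near (284,107). Next I'll fit the nest edges in a zoomed crop.

```bash
python3 -c "
import cv2
i=cv2.imread('pics/w1.png')[70:180,210:360]
cv2.imwrite('pics/w1c.png',cv2.resize(i,None,fx=5,fy=5,interpolation=cv2.INTER_CUBIC))"
```

```text
(no output)
```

View pics/w1c.png

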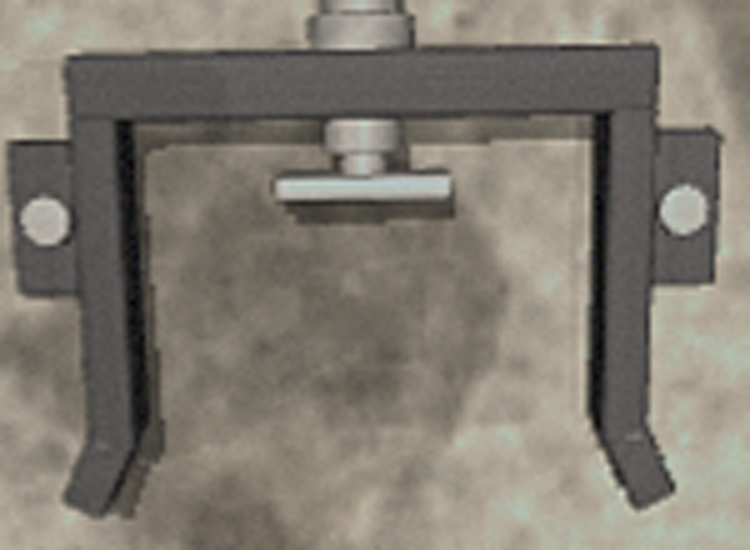

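```bash
python3 - <<'E'
from h import *
import pickle
c=pickle.load(open("w1.pkl","rb"))
f=lambda x,y,z=36: ray(c,(210+(x+.5)/5-.5,70+(y+.5)/5-.5),z)[:2]
P={k:f(*v) for k,v in dict(Li0=(115,120),Li1=(133,440),Ri0=(612,112),Ri1=(607,430),Lo=(76,122),Lo1=(90,440),Ro=(654,108),Ro1=(648,430),WoL=(68,57),WoR=(657,45),Ltip=(98,516),Rtip=(640,508),PL=(275,200,34),PR=(452,198,34)).items()}
for k,v in P.items(): print(k,np.round(v,1))
d=(P["Li0"]-P["Li1"])+(P["Ri0"]-P["Ri1"])+(P["Lo"]-P["Lo1"])+(P["Ro"]-P["Ro1"])
w=P["WoR"]-P["WoL"]
print("dir deg",np.degrees(np.arctan2(d[1],d[0])),"wall deg+90",np.degrees(np.arctan2(w[1],w[0]))+90)
for q in("sleeve_center","wide_sleeve"):
  print(q,[(np.round(ray(c,p,z),1)) for p,z in(((258,374),42),((256,391),84))])
print("small top",ray(c,(248,313),70),"tin top",ray(c,(402,223),63))
E
```

```text
Li0 [498.2  74.2]
Li1 [498.1  -4.5]
Ri0 [618.8  74.2]
Ri1 [619.7  -3.8]
Lo [488.7  73.9]
Lo1 [487.   -4.4]
Ro [629.  75.]
Ro1 [630.2  -4. ]
WoL [487.8  88.9]
WoR [629.2  89.4]
Ltip [487.8 -24.4]
Rtip [628.8 -24.5]
PL [536.4  54.6]
PR [580.1  54.4]
dir deg 90.03097807523379 wall deg+90 90.21662301111036
sleeve_center [array([ 513. , -350.5,   42. ]), array([ 513.2, -341.2,   84. ])]
wide_sleeve [array([ 513. , -350.5,   42. ]), array([ 513.2, -341.2,   84. ])]
small top [ 506.25669248 -215.78117083   70.        ] tin top [709.95394155 -87.42408697  63.        ]
```

Emit:
{"method": "jog_arm", "body": {"increments": [[[-10, -35, 0, 0, 0, -4], [-20, -70, 0, 0, 0, -8], [-30, -105, 0, 0, 0, -12], [-40, -140, 0, 0, 0, -16], [-50, -175, 0, 0, 0, -20], [-60, -210, 0, 0, 0, -24], [-70, -245, 0, 0, 0, -28], [-80, -280, 0, 0, 0, -32], [-90, -315, 0, 0, 0, -37], [-100, -350, 0, 0, 0, -41], [-110, -385, -10, 0, 0, -45], [-116, -413, -20, 0, 0, -49]]], "hand": 64}}

```text
time_s: 4.12
ee_pos: [439.5, -413.2, 331.7]
orientation: [2.954, 1.063, -0.0]
contact_force: [0.6, 0.2, -0.5]
grip_width: 0.746
grip_force: 0.0
```

Emit:
{"method": "jog_arm", "body": {"increments": [[[0, 0, -30, 0, 0, 0], [0, 0, -60, 0, 0, 0], [0, 0, -90, 0, 0, 0], [0, 0, -120, 0, 0, 0], [0, 0, -150, 0, 0, 0], [0, 0, -180, 0, 0, 0], [0, 0, -210, 0, 0, 0], [0, 0, -210, 0, 0, 0], [0, 0, -210, 0, 0, 0], [0, 0, -210, 0, 0, 0]]]}}

```text
time_s: 4.95
ee_pos: [442.2, -410.3, 123.2]
orientation: [2.951, 1.072, 0.002]
contact_force: [0.4, 0.3, 1.7]
grip_width: 0.746
grip_force: 0.0
```

```bash
python3 - <<'E'
from h import *
c=wrist();cv2.imwrite("pics/w2.png",c["color"][:,:,::-1])
for q,z in(("sleeve_center",42),("wide_sleeve",0),("small_sleeve",0)):
    for r in pinpoint("wrist",q)[:2]:
        print(q,np.round(r["position"]),round(r["confidence"],2),np.round(ray(c,r["position"],z)))
s=get_state();print(s["ee_pos"],s["orientation"],s["contact_force"],s["joint_pos"])
E
```

```text
[ 442.53935369 -410.22492894  123.45303651] [2.94962028e+00 1.07249277e+00 2.62434149e-03] [-0.0264257   0.62280772  0.43992342] [ 0.81785569  0.41288798 -0.16102521  1.57734009  0.0706139   1.15358088
 -0.23158462]
```

View pics/w2.png

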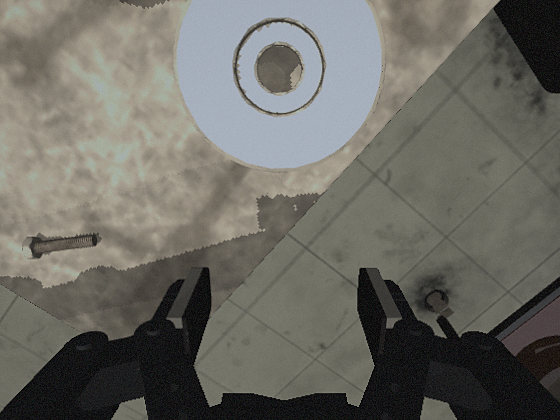

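The wide sleeve's top is centred at (279,66), in line between the open fingers. A small bolt lies to the side at (60,243).

```bash
python3 - <<'E'
from h import *
c=wrist()
print(ray(c,(279,66),84),ray(c,(174,66),84)-ray(c,(384,66),84))
E
```

```text
[ 512.09032021 -351.0793384    84.        ] [-63.47592858  75.85899538   0.        ]
```

Emit:
{"method": "jog_arm", "body": {"increments": [[[0, 0, -30, 0, 0, 0], [0, 0, -60, 0, 0, 0], [0, 0, -85, 0, 0, 0], [0, 0, -91, 0, 0, 0], [5, 4, -91, 0, 0, 0], [11, 9, -91, 0, 0, 0], [17, 14, -91, 0, 0, 0], [19, 16, -91, 0, 0, 0], [21, 18, -91, 0, 0, 0], [23, 19, -91, 0, 0, 0], [24, 20, -91, 0, 0, 0], [24, 20, -91, 0, 0, 0]]]}}

```text
time_s: 6.2
ee_pos: [465.9, -389.3, 30.6]
orientation: [2.952, 1.074, 0.0]
contact_force: [-0.1, -0.3, 0.4]
grip_width: 0.751
grip_force: 0.0
```

Emit:
{"method": "jog_arm", "body": {"increments": [[[1, 1, 0, 0, 0, 0], [2, 2, 0, 0, 0, 0], [3, 3, 0, 0, 0, 0], [4, 4, 0, 0, 0, 0], [6, 5, 0, 0, 0, 0], [7, 6, 0, 0, 0, 0], [8, 7, 0, 0, 0, 0], [9, 8, 0, 0, 0, 0], [9, 8, 0, 0, 0, 0]]]}}

```text
time_s: 6.95
ee_pos: [473.4, -382.2, 30.1]
orientation: [-2.953, -1.072, 0.003]
contact_force: [-4.8, -1.2, 0.8]
grip_width: 0.745
grip_force: 1.7
```

```bash
cat > path.py <<'E'
import numpy as np
from scipy.interpolate import CubicSpline
W=np.array([(512,-351),(560,-311),(603,-270),(622,-222),(617,-170),(594,-124),(571,-92),(559,-60),(558,-30),(558,0)],float)
s=np.r_[0,np.cumsum(np.hypot(*np.diff(W,axis=0).T))]
cs=CubicSpline(s,W,bc_type=((1,(.766,.643)),(1,(0,1))))
n=int(s[-1]/6.5);t=np.linspace(0,s[-1],n+1)
S=cs(t);T=cs(t,1);phi=np.degrees(np.unwrap(np.arctan2(T[:,1],T[:,0])))
u=np.c_[np.cos(np.radians(phi)),np.sin(np.radians(phi))];v=np.c_[-u[:,1],u[:,0]]
P=S-50*u
for nm,o,r in(("small",(507,-217),34),("tin",(708.5,-88),34.5)):
    o=np.array(o);print(nm,"sleeve",(np.hypot(*(S-o).T)-r-51).min(),"fing",min((np.hypot(*(P+a*u+b*v-o).T)-r).min() for a in(-11,0,11) for b in(-48,48)))
print(n)
for k in range(0,n,12):
    print(k,[[int(round(P[j,0]-P[k,0])),int(round(P[j,1]-P[k,1])),0,0,0,int(round(phi[j]-phi[k]))] for j in range(k+1,min(k+13,n+1))],"end",np.round(P[min(k+12,n)]),np.round(phi[min(k+12,n)]),np.round(S[min(k+12,n)]))
E
python3 path.py
```

```text
small sleeve 21.363045292249353 fing 31.28149340762502
tin sleeve 31.08426349017013 fing 30.294641940450163
63
0 [[5, 4, 0, 0, 0, 0], [10, 8, 0, 0, 0, 0], [15, 13, 0, 0, 0, 0], [20, 17, 0, 0, 0, 0], [25, 21, 0, 0, 0, 0], [30, 25, 0, 0, 0, 0], [35, 30, 0, 0, 0, 0], [40, 34, 0, 0, 0, -1], [45, 38, 0, 0, 0, -1], [50, 42, 0, 0, 0, -1], [55, 47, 0, 0, 0, -1], [60, 50, 0, 0, 0, 0]] end [ 534. -333.] 40.0 [ 572. -301.]
12 [[6, 4, 0, 0, 0, 1], [11, 7, 0, 0, 0, 2], [17, 10, 0, 0, 0, 4], [23, 13, 0, 0, 0, 6], [29, 17, 0, 0, 0, 9], [36, 20, 0, 0, 0, 12], [42, 23, 0, 0, 0, 16], [48, 27, 0, 0, 0, 20], [54, 31, 0, 0, 0, 23], [60, 36, 0, 0, 0, 27], [65, 41, 0, 0, 0, 30], [70, 46, 0, 0, 0, 34]] end [ 604. -287.] 73.0 [ 618. -239.]
24 [[5, 6, 0, 0, 0, 4], [9, 11, 0, 0, 0, 7], [13, 17, 0, 0, 0, 11], [17, 24, 0, 0, 0, 14], [20, 30, 0, 0, 0, 18], [22, 37, 0, 0, 0, 21], [24, 44, 0, 0, 0, 24], [26, 51, 0, 0, 0, 27], [27, 58, 0, 0, 0, 30], [28, 65, 0, 0, 0, 32], [28, 71, 0, 0, 0, 35], [28, 78, 0, 0, 0, 38]] end [ 632. -208.] 111.0 [ 614. -161.]
36 [[0, 7, 0, 0, 0, 2], [-1, 14, 0, 0, 0, 5], [-2, 20, 0, 0, 0, 7], [-4, 27, 0, 0, 0, 9], [-6, 34, 0, 0, 0, 11], [-8, 40, 0, 0, 0, 14], [-10, 46, 0, 0, 0, 15], [-13, 52, 0, 0, 0, 17], [-17, 58, 0, 0, 0, 17], [-22, 62, 0, 0, 0, 16], [-26, 67, 0, 0, 0, 14], [-32, 71, 0, 0, 0, 12]] end [ 600. -137.] 122.0 [573. -95.]
48 [[-6, 4, 0, 0, 0, -3], [-12, 9, 0, 0, 0, -7], [-17, 13, 0, 0, 0, -11], [-23, 18, 0, 0, 0, -15], [-29, 23, 0, 0, 0, -20], [-34, 29, 0, 0, 0, -24], [-38, 35, 0, 0, 0, -29], [-41, 42, 0, 0, 0, -31], [-42, 48, 0, 0, 0, -33], [-43, 55, 0, 0, 0, -33], [-42, 61, 0, 0, 0, -33], [-42, 68, 0, 0, 0, -32]] end [558. -70.] 90.0 [558. -20.]
60 [[0, 7, 0, 0, 0, 0], [0, 13, 0, 0, 0, 0], [0, 20, 0, 0, 0, 0]] end [558. -50.] 90.0 [558.  -0.]
```

Emit:
{"method": "jog_arm", "body": {"increments": [[[3, 2, 0, 0, 0, 0], [7, 6, 0, 0, 0, 0], [12, 10, 0, 0, 0, 0], [17, 14, 0, 0, 0, 0], [22, 18, 0, 0, 0, 0], [27, 23, 0, 0, 0, 0], [32, 27, 0, 0, 0, 0], [37, 31, 0, 0, 0, 0], [42, 35, 0, 0, 0, 0], [47, 39, 0, 0, 0, 0], [53, 44, 0, 0, 0, 0], [58, 48, 0, 0, 0, 0]]]}}

```text
time_s: 7.95
ee_pos: [531.8, -334.5, 30.2]
orientation: [2.953, 1.071, -0.003]
contact_force: [-4.9, -3.0, 1.3]
grip_width: 0.754
grip_force: 2.1
```

```bash
python3 - <<'E'
from h import *
c=wrist();g=c["color"];cv2.imwrite("pics/w3.png",g[:,:,::-1])
s=get_state();print(s["ee_pos"],s["orientation"],s["contact_force"],s["ft_torque"])
E
```

```text
[ 533.24795098 -333.01272076   30.25380753] [ 2.95216133e+00  1.07378780e+00 -3.81924523e-04] [-0.83754507 -1.84647983  0.00654781] [-0.56136483  0.39866983  0.01242353]
```

View pics/w3.png

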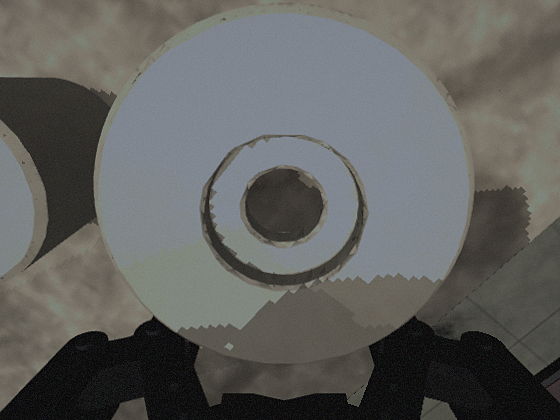

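The sleeve sits centred in the cradle at (284,183), with about 5.7 N of friction. I'll carry on through the gap.

Emit:
{"method": "jog_arm", "body": {"increments": [[[6, 4, 0, 0, 0, 1], [11, 7, 0, 0, 0, 2], [17, 10, 0, 0, 0, 4], [23, 13, 0, 0, 0, 6], [29, 17, 0, 0, 0, 9], [36, 20, 0, 0, 0, 12], [42, 23, 0, 0, 0, 16], [48, 27, 0, 0, 0, 20], [54, 31, 0, 0, 0, 23], [60, 36, 0, 0, 0, 27], [65, 41, 0, 0, 0, 30], [70, 46, 0, 0, 0, 34]]]}}

```text
time_s: 9.0
ee_pos: [602.9, -288.9, 30.4]
orientation: [2.507, 1.89, -0.001]
contact_force: [0.8, -3.9, -1.1]
grip_width: 0.751
grip_force: 1.6
```

Emit:
{"method": "jog_arm", "body": {"increments": [[[5, 6, 0, 0, 0, 4], [9, 11, 0, 0, 0, 7], [13, 17, 0, 0, 0, 11], [17, 24, 0, 0, 0, 14], [20, 30, 0, 0, 0, 18], [22, 37, 0, 0, 0, 21], [24, 44, 0, 0, 0, 24], [26, 51, 0, 0, 0, 27], [27, 58, 0, 0, 0, 30], [28, 65, 0, 0, 0, 32], [28, 71, 0, 0, 0, 35], [28, 78, 0, 0, 0, 38]]]}}

```text
time_s: 10.0
ee_pos: [631.4, -209.8, 30.6]
orientation: [1.754, 2.604, 0.001]
contact_force: [3.0, -2.4, -2.0]
grip_width: 0.749
grip_force: 1.8
```

```bash
cat > seg.py <<'E'
from h import *
c=wrist();g=c["color"];hsv=cv2.cvtColor(g,cv2.COLOR_RGB2GRAY)
s=get_state();ax=s["orientation"];print(s["time_s"],s["ee_pos"],"yaw",2*np.degrees(np.arctan2(ax[1],ax[0]))%360,s["contact_force"])
cv2.imwrite("pics/cur.png",g[:,:,::-1])
b=cv2.medianBlur(hsv,7)
h=cv2.HoughCircles(b,cv2.HOUGH_GRADIENT,1.5,100,param1=80,param2=30,minRadius=170,maxRadius=205)
if h is not None:
    for q in h[0][:2]: print("circle",q,ray(c,q[:2],84))
E
python3 seg.py
```

```text
10.05 [ 631.35351216 -207.49423709   30.5571994 ] yaw 112.40608549467359 [ 1.04926981 -2.82075117  0.52834591]
circle [284.25 170.25 194.15] [ 609.26389024 -152.15957983   84.        ]
```

Emit:
{"method": "jog_arm", "body": {"increments": [[[0, 7, 0, 0, 0, 2], [-1, 14, 0, 0, 0, 5], [-2, 20, 0, 0, 0, 7], [-4, 27, 0, 0, 0, 9], [-6, 34, 0, 0, 0, 11], [-8, 40, 0, 0, 0, 14], [-10, 46, 0, 0, 0, 15], [-13, 52, 0, 0, 0, 17], [-17, 58, 0, 0, 0, 17], [-22, 62, 0, 0, 0, 16], [-26, 67, 0, 0, 0, 14], [-32, 71, 0, 0, 0, 12]]]}}

```text
time_s: 11.05
ee_pos: [598.5, -138.6, 30.5]
orientation: [1.48, 2.77, -0.0]
contact_force: [3.0, -3.8, 0.7]
grip_width: 0.744
grip_force: 2.2
```

```bash
python3 seg.py; cp pics/cur.png pics/w4.png
```

```text
11.1 [ 597.38209485 -137.35766582   30.39907838] yaw 123.6783003299295 [ 0.61991786 -2.595547    2.26039334]
circle [281.25 183.75 182.45] [566.44987314 -90.27955702  84.        ]
```

View pics/w4.png

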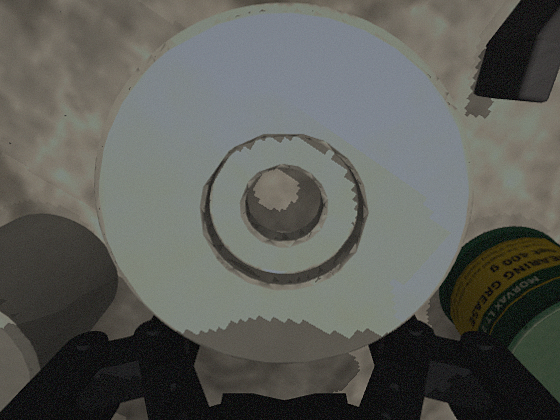

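Emit:
{"method": "jog_arm", "body": {"increments": [[[-6, 4, 0, 0, 0, -4], [-11, 8, 0, 0, 0, -8], [-16, 12, 0, 0, 0, -12], [-22, 16, 0, 0, 0, -17], [-27, 21, 0, 0, 0, -22], [-31, 26, 0, 0, 0, -26], [-35, 31, 0, 0, 0, -30], [-37, 36, 0, 0, 0, -32], [-39, 41, 0, 0, 0, -33], [-40, 45, 0, 0, 0, -34], [-40, 48, 0, 0, 0, -34], [-40, 50, 0, 0, 0, -34]]]}}

```text
time_s: 12.1
ee_pos: [557.8, -89.1, 30.3]
orientation: [-2.223, -2.219, 0.003]
contact_force: [-0.4, -6.5, 1.7]
grip_width: 0.744
grip_force: 2.3
```

```bash
python3 seg.py; cp pics/cur.png pics/w5.png
```

```text
12.15 [557.8612178  -88.71865706  30.26656142] yaw 89.92369588139758 [-9.96609516e-04 -5.63070914e+00  2.59055407e+00]
circle [282.75 200.25 197.45] [559.17531449 -34.7425543   84.        ]
```

View pics/w5.png

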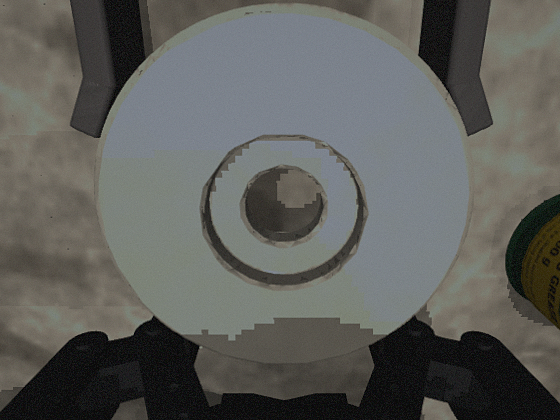

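The sleeve is centred between the cheeks: both the cheeks and the sleeve have their middle at column 283. I'll go in slowly and feel for the stop.

Emit:
{"method": "jog_arm", "body": {"increments": [[[0, 2, 0, 0, 0, 0], [0, 4, 0, 0, 0, 0], [0, 6, 0, 0, 0, 0], [0, 8, 0, 0, 0, 0], [0, 10, 0, 0, 0, 0], [0, 12, 0, 0, 0, 0], [0, 14, 0, 0, 0, 0], [0, 15, 0, 0, 0, 0], [0, 16, 0, 0, 0, 0], [0, 17, 0, 0, 0, 0], [0, 18, 0, 0, 0, 0], [0, 19, 0, 0, 0, 0]]]}}

```text
time_s: 13.15
ee_pos: [558.0, -70.7, 30.2]
orientation: [2.224, 2.219, -0.003]
contact_force: [0.2, -6.5, 1.7]
grip_width: 0.752
grip_force: 2.3
```

Emit:
{"method": "jog_arm", "body": {"increments": [[[0, 0.5, 0, 0, 0, 0], [0, 1, 0, 0, 0, 0], [0, 1.5, 0, 0, 0, 0], [0, 2, 0, 0, 0, 0]]]}}

```text
time_s: 13.48
ee_pos: [558.0, -68.7, 30.2]
orientation: [2.224, 2.219, -0.003]
contact_force: [0.2, -6.2, 2.5]
grip_width: 0.749
grip_force: 2.3
```

Emit:
{"method": "jog_arm", "body": {"increments": [[[0, 0.5, 0, 0, 0, 0], [0, 1, 0, 0, 0, 0], [0, 1.5, 0, 0, 0, 0], [0, 2, 0, 0, 0, 0]]]}}

```text
time_s: 13.82
ee_pos: [558.0, -66.8, 30.3]
orientation: [2.224, 2.219, -0.003]
contact_force: [0.3, -6.8, 2.7]
grip_width: 0.748
grip_force: 2.3
```

Emit:
{"method": "jog_arm", "body": {"increments": [[[0, 0.5, 0, 0, 0, 0], [0, 1, 0, 0, 0, 0], [0, 1.5, 0, 0, 0, 0], [0, 2, 0, 0, 0, 0]]]}}

```text
time_s: 14.15
ee_pos: [558.0, -64.8, 30.3]
orientation: [2.224, 2.219, -0.003]
contact_force: [0.2, -5.4, 2.0]
grip_width: 0.746
grip_force: 2.3
```

Emit:
{"method": "jog_arm", "body": {"increments": [[[0, 0.5, 0, 0, 0, 0], [0, 1, 0, 0, 0, 0], [0, 1.5, 0, 0, 0, 0]]]}}

```text
time_s: 14.4
ee_pos: [558.0, -63.3, 30.3]
orientation: [2.224, 2.219, -0.003]
contact_force: [0.3, -6.9, 2.3]
grip_width: 0.749
grip_force: 2.3
```

Emit:
{"method": "jog_arm", "body": {"increments": [[[0, 0.5, 0, 0, 0, 0], [0, 1, 0, 0, 0, 0], [0, 1.5, 0, 0, 0, 0]]]}}

```text
time_s: 14.65
ee_pos: [558.0, -61.8, 30.3]
orientation: [2.224, 2.219, -0.003]
contact_force: [0.0, -6.5, 2.4]
grip_width: 0.75
grip_force: 2.3
```

Emit:
{"method": "jog_arm", "body": {"increments": [[[0, 0.5, 0, 0, 0, 0], [0, 1, 0, 0, 0, 0], [0, 1.5, 0, 0, 0, 0]]]}}

```text
time_s: 14.9
ee_pos: [558.0, -60.3, 30.3]
orientation: [2.224, 2.219, -0.003]
contact_force: [0.0, -6.5, 2.3]
grip_width: 0.748
grip_force: 2.3
```

Emit:
{"method": "jog_arm", "body": {"increments": [[[0, 0.5, 0, 0, 0, 0], [0, 1, 0, 0, 0, 0], [0, 1.5, 0, 0, 0, 0]]]}}

```text
time_s: 15.15
ee_pos: [557.9, -58.8, 30.2]
orientation: [2.224, 2.219, -0.003]
contact_force: [0.4, -5.6, 3.2]
grip_width: 0.752
grip_force: 2.3
```

Emit:
{"method": "jog_arm", "body": {"increments": [[[0, 0.5, 0, 0, 0, 0], [0, 1, 0, 0, 0, 0], [0, 1.5, 0, 0, 0, 0]]]}}

```text
time_s: 15.4
ee_pos: [557.9, -57.3, 30.2]
orientation: [2.224, 2.219, -0.003]
contact_force: [0.1, -5.7, 2.1]
grip_width: 0.753
grip_force: 2.3
```

Emit:
{"method": "jog_arm", "body": {"increments": [[[0, 0.5, 0, 0, 0, 0], [0, 1, 0, 0, 0, 0], [0, 1.5, 0, 0, 0, 0]]]}}

```text
time_s: 15.65
ee_pos: [558.0, -55.8, 30.3]
orientation: [2.224, 2.219, -0.003]
contact_force: [0.2, -6.2, 2.6]
grip_width: 0.749
grip_force: 2.3
```

Emit:
{"method": "jog_arm", "body": {"increments": [[[0, 0.5, 0, 0, 0, 0], [0, 1, 0, 0, 0, 0], [0, 1.5, 0, 0, 0, 0]]]}}

```text
time_s: 15.9
ee_pos: [558.0, -54.3, 30.3]
orientation: [2.224, 2.219, -0.003]
contact_force: [-0.8, -6.1, 1.7]
grip_width: 0.749
grip_force: 2.3
```

Emit:
{"method": "jog_arm", "body": {"increments": [[[0, 0.5, 0, 0, 0, 0], [0, 1, 0, 0, 0, 0], [0, 1.5, 0, 0, 0, 0]]]}}

```text
time_s: 16.15
ee_pos: [558.0, -52.8, 30.2]
orientation: [2.224, 2.219, -0.003]
contact_force: [-0.4, -7.1, 3.3]
grip_width: 0.752
grip_force: 2.3
```

Emit:
{"method": "jog_arm", "body": {"increments": [[[0, 0.5, 0, 0, 0, 0], [0, 1, 0, 0, 0, 0]]]}}

```text
time_s: 16.32
ee_pos: [558.0, -51.8, 30.2]
orientation: [2.224, 2.219, -0.003]
contact_force: [0.2, -6.2, 1.5]
grip_width: 0.75
grip_force: 2.3
```

Emit:
{"method": "jog_arm", "body": {"increments": [[[0, 0.5, 0, 0, 0, 0], [0, 1, 0, 0, 0, 0]]]}}

```text
time_s: 16.48
ee_pos: [558.0, -50.8, 30.3]
orientation: [2.224, 2.219, -0.003]
contact_force: [0.2, -6.5, 2.8]
grip_width: 0.751
grip_force: 2.3
```

Emit:
{"method": "jog_arm", "body": {"increments": [[[0, 0.5, 0, 0, 0, 0], [0, 1, 0, 0, 0, 0]]]}}

```text
time_s: 16.65
ee_pos: [558.0, -49.8, 30.3]
orientation: [2.224, 2.219, -0.003]
contact_force: [-0.8, -6.5, 2.1]
grip_width: 0.754
grip_force: 2.3
```

Emit:
{"method": "jog_arm", "body": {"increments": [[[0, 0.5, 0, 0, 0, 0], [0, 1, 0, 0, 0, 0]]]}}

```text
time_s: 16.82
ee_pos: [558.0, -48.8, 30.3]
orientation: [2.224, 2.219, -0.003]
contact_force: [0.1, -5.4, 2.9]
grip_width: 0.746
grip_force: 2.3
```

Emit:
{"method": "jog_arm", "body": {"increments": [[[0, 0.5, 0, 0, 0, 0], [0, 1, 0, 0, 0, 0]]]}}

```text
time_s: 16.98
ee_pos: [558.0, -47.8, 30.3]
orientation: [2.224, 2.219, -0.003]
contact_force: [0.1, -6.2, 2.9]
grip_width: 0.748
grip_force: 2.3
```

Emit:
{"method": "jog_arm", "body": {"increments": [[[0, 0.5, 0, 0, 0, 0], [0, 1, 0, 0, 0, 0]]]}}

```text
time_s: 17.15
ee_pos: [558.0, -46.8, 30.3]
orientation: [2.224, 2.219, -0.003]
contact_force: [-0.2, -5.6, 2.9]
grip_width: 0.75
grip_force: 2.3
```

Emit:
{"method": "jog_arm", "body": {"increments": [[[0, 0.5, 0, 0, 0, 0], [0, 1, 0, 0, 0, 0]]]}}

```text
time_s: 17.32
ee_pos: [558.0, -46.3, 30.3]
orientation: [2.224, 2.218, -0.004]
contact_force: [-0.9, -6.8, 3.6]
grip_width: 0.747
grip_force: 2.9
```

Emit:
{"method": "jog_arm", "body": {"increments": [[[0, 0.5, 0, 0, 0, 0], [0, 0.5, 0, 0, 0, 0]]]}}

```text
time_s: 17.48
ee_pos: [557.9, -46.1, 30.3]
orientation: [2.224, 2.218, -0.004]
contact_force: [-0.5, -8.5, 2.5]
grip_width: 0.75
grip_force: 2.8
```

Emit:
{"method": "jog_arm", "body": {"increments": [[[0, 0.5, 0, 0, 0, 0], [0, 1, 0, 0, 0, 0]]]}}

```text
time_s: 17.65
ee_pos: [557.9, -45.6, 30.3]
orientation: [2.224, 2.217, -0.005]
contact_force: [-0.1, -10.0, 4.3]
grip_width: 0.749
grip_force: 3.5
```

Emit:
{"method": "jog_arm", "body": {"increments": [[[0, 0.5, 0, 0, 0, 0], [0, 1, 0, 0, 0, 0], [0, 1.5, 0, 0, 0, 0]]]}}

```text
time_s: 17.9
ee_pos: [557.9, -44.9, 30.4]
orientation: [2.225, 2.216, -0.006]
contact_force: [-0.6, -11.4, 4.7]
grip_width: 0.747
grip_force: 4.3
```

Emit:
{"method": "jog_arm", "body": {"increments": [[[0, 0.5, 0, 0, 0, 0], [0, 1, 0, 0, 0, 0], [0, 1.5, 0, 0, 0, 0]]]}}

```text
time_s: 18.15
ee_pos: [557.8, -44.3, 30.4]
orientation: [2.225, 2.215, -0.007]
contact_force: [-1.6, -13.5, 5.0]
grip_width: 0.755
grip_force: 5.1
```

Emit:
{"method": "jog_arm", "body": {"increments": [[[0, 0, 0, 0, 0, 0]]]}}

```text
time_s: 18.23
ee_pos: [557.8, -44.2, 30.4]
orientation: [2.225, 2.215, -0.007]
contact_force: [-0.8, -13.7, 5.8]
grip_width: 0.75
grip_force: 5.0
```

Emit:
{"method": "jog_arm", "body": {"increments": [[[0, 0.3, 0, 0, 0, 0], [0, 0.3, 0, 0, 0, 0], [0, 0.3, 0, 0, 0, 0], [0, 0.3, 0, 0, 0, 0], [0, 0.3, 0, 0, 0, 0], [0, 0.3, 0, 0, 0, 0], [0, 0.3, 0, 0, 0, 0], [0, 0.3, 0, 0, 0, 0], [0, 0.3, 0, 0, 0, 0], [0, 0.3, 0, 0, 0, 0], [0, 0.3, 0, 0, 0, 0], [0, 0.3, 0, 0, 0, 0]]]}}

```text
time_s: 19.23
ee_pos: [557.8, -44.1, 30.4]
orientation: [2.225, 2.215, -0.007]
contact_force: [-1.6, -14.1, 5.0]
grip_width: 0.749
grip_force: 5.4
```

Emit:
{"method": "jog_arm", "body": {"increments": [[[0, 0, 0, 0, 0, 0], [0, 0, 0, 0, 0, 0], [0, 0, 0, 0, 0, 0], [0, 0, 0, 0, 0, 0], [0, 0, 0, 0, 0, 0]]]}}

```text
time_s: 19.65
ee_pos: [557.8, -44.1, 30.4]
orientation: [2.225, 2.215, -0.007]
contact_force: [-2.2, -14.5, 4.3]
grip_width: 0.745
grip_force: 5.4
```

The stop has been held at about 8 N for over a second. Now I'll back away.

Emit:
{"method": "jog_arm", "body": {"increments": [[[0, -1, 0, 0, 0, 0], [0, -2, 0, 0, 0, 0], [0, -3, 0, 0, 0, 0], [0, -4, 0, 0, 0, 0], [0, -6, 0, 0, 0, 0], [0, -9, 0, 0, 0, 0], [0, -14, 0, 0, 0, 0], [0, -22, 0, 0, 0, 0], [0, -32, 0, 0, 0, 0], [0, -42, 0, 0, 0, 0], [0, -50, 0, 0, 0, 0], [0, -50, 0, 0, 0, 0]]]}}

```text
time_s: 20.65
ee_pos: [558.4, -92.9, 30.1]
orientation: [2.226, 2.216, -0.002]
contact_force: [-0.2, -0.5, -0.1]
grip_width: 0.748
grip_force: 0.0
```

Emit:
{"method": "jog_arm", "body": {"increments": [[[0, 0, 15, 0, 0, 0], [0, 0, 40, 0, 0, 0], [0, 0, 70, 0, 0, 0], [0, 0, 105, 0, 0, 0], [0, 0, 140, 0, 0, 0], [0, 0, 175, 0, 0, 0], [0, 0, 210, 0, 0, 0], [0, 0, 240, 0, 0, 0], [0, 0, 260, 0, 0, 0], [0, 0, 260, 0, 0, 0], [0, 0, 260, 0, 0, 0], [0, 0, 260, 0, 0, 0]]]}}

```text
time_s: 21.65
ee_pos: [558.3, -89.5, 289.3]
orientation: [-2.221, -2.22, 0.001]
contact_force: [-0.9, 1.1, -0.0]
grip_width: 0.748
grip_force: 0.0
```

```bash
python3 seg.py; cp pics/cur.png pics/w6.png
```

```text
21.7 [558.01478472 -89.50623061 288.81029236] yaw 89.9795706037944 [ 0.55777504 -0.24271788 -0.74133793]
circle [240.75 201.75 176.  ] [ 515.85395371 -122.81029474   84.        ]
circle [201.75  51.75 184.25] [486.63129792  18.22825804  84.        ]
```

View pics/w6.png

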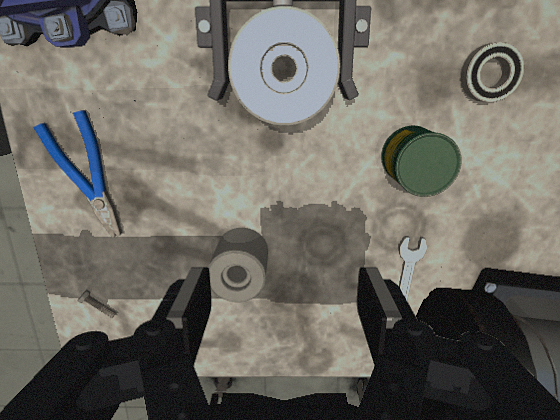

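The sleeve stands upright in the nest, centred at (284,66), against the stop. The robot is clear and the bystanders in view haven't moved.

```bash
python3 -c "
from plant import *
print(close_job())"
```

```text
the job is handed in; nothing more can be done
None
```

The wide sleeve stands upright in the nest against the sprung stop, which I pressed about half-way in (about 8 N, estimated from the push force less sliding friction) and held there for over a second; I then backed the robot clear and handed the job in at about 22 s.

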